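# Hold a sample slide flush on the leaning stage

## Robot

A 6-joint arm with a two-finger parallel gripper is mounted at the origin on the work surface. World frame = base frame: x ahead of the robot, y to its left, z up, the work surface at z = 0. Lengths are in m, angles in rad, forces in N, time in s.
With the tool pointing down it reaches from about 0.35 to 0.975 m from the base axis. Payload 4.9 kg.
Tool frame: the origin (TCP) lies at the very end of the fingers, on their centre line; the grasp point (between the pads) lies 19 mm behind it (ctrl.grasp_offset is the distance from the TCP to the grasp point, in m); z points along the fingers, y is the line along which they close (so a half turn about z gives the same grasp; the last joint's range is limited). The gripper opens to 85 mm and grips with 20 to 120 N. Pads are 22 mm wide; open, the fingers measure 114 mm over their backs; the gripper's body (76 mm by 85 mm) begins 54 mm behind the grasp point. The pads swing forward as they close: fully open they stand 13 mm farther back than shut.
Start: joints at [-1.302, 0.053, 1.613, -0, 1.476, -0.119], TCP at [0.236, -0.579, 0.231] pointing down, gripper open.
Joint ranges: [-3.01, 3.01], [-1.01, 2.22], [0.06, 2.58], [-1.02, 4.17], [0.09, 2.62], [-3.14, 3.14]. Speed limits (rad/s): [2.57, 2.57, 3.14, 3.14, 3.14, 3.14].

## Interface

Orientations are given as a rotation vector (axis times angle).
In Python, from station import ctrl, optics gives the robot as it stands.
- The arm moves only by the shell command python3 -m handwheel 'ROWS' [OPENING] [FORCE]. ROWS is JSON, a list of rows, each an object of numbers: "tx", "ty", "tz": the shift along the tool's x, y, z in mm; "roll": the turn about the tool's z in rad. A call has 1 to 12 rows; each row shifts and turns the commanded pose from where the row before left it, along the tool's axes as they then stand; what a row does not reach is not made up. A row lasts 1/12 s, in which the tool goes at most 41.7 mm and 7.16 degrees, less where a joint would pass 70% of its speed; a pose out of reach is approached as far as the arm can. A call with a gripper value outside its range is refused whole. OPENING is the finger opening in mm, from 0 to 85.4, set as the call begins (- or left out, the last holds). The fingers move at their own pace and stop on an object; FORCE is the grip in N (left out, the last holds). Time passes only in rows, so rows that do not move let the fingers close. It gives the time, the measured TCP pose, the force, the opening and the grip force at its end, in the units of the state.
- ctrl.get_obs(): the state, without advancing time (a new reading comes with each control period).
- optics.get_image(name): name is "scene" or "top" or "wrist"; returns (picture, depth): 400x640x3 uint8, red, green, blue; 400x640 float32, m along the optical axis (not along the pixel's ray), 0 where there is no reading.
- optics.camera_params(name): a dict with "mtx" (3x3 intrinsics, pixels), "extrinsics" (4x4, takes a point from camera to world coordinates); the wrist camera has in their place "tool_from_camera" (4x4, takes a point from camera to tool coordinates, whose origin is the TCP and whose axes are the flange's). Camera axes: x right, y down, z forward; pixel columns grow to the right and rows downward; lengths in m; the calibration is good to about 2 mm. A picture is of the moment at which its call begins: read the wrist's pose just before it. camera_params takes no time and is no camera call.
- ctrl.finish_job(): hands the job in; it is judged then, once.
The state is a dict: "t": time; "q": joint angles; "dq": joint speeds; "effort": joint torques, N m; "tool_pos": TCP position; "tool_rot": TCP orientation; "contact_force": force on the tool from outside, world axes, zero at the start; "wrist_torque": the same for the moment, N m; "opening": finger opening in m; "grip_force": force on a finger pad.
Only numpy, scipy, OpenCV 4.12 (cv2) and the standard library are available. Lean on these libraries where they do the work, as an engineer would, in place of code of your own. Each camera call takes 0.05 s, during which the arm holds its last target. There are 200 camera calls.

## Task

Flick open the green flip cap in the tube rack, draw out the metal sample slide that stands in that tube, and lay the slide's lower half lengthways against the middle of the stage's sprung brass face, tilted to match its lean so that it lies flush, pressing gently so that the face sinks part of its travel but never to its stop. Finish while still gripping the slide and holding it pressed flush there, with nothing but the slide touching the stage; keep the red and yellow caps shut and leave the hammer, the offcut and the tin where they are.

Things in the scene. Friction and masses are not known exactly. Their poses are not given: they have to be found in the camera images.
- rack: Fixed blue tube rack, base 90 x 230 x 12 mm, holding three upright flip-cap tubes in a row along its y axis, 70 mm apart, one of them at the middle. Origin under the rack on the bench; z up. It has a random place and yaw; the order of the three tubes varies.
- tube_green: Fixed upright white tube with the green cap; holds the slide. Origin: slot axis at the tube's underside, 12 mm above the bench. x points from the front to the hinge, z up. Outside: x -25 to 15, y -11 to 11, z 0 to 70 mm (rim). Slot 24.5 (x) by 8 mm (y), floor at z = 6 mm; the slide stands out 24 mm above the rim, under the cap.
- cap_green (a joint): Green cap's hinge: 0 shut, grows as it tips up and back to the tube's +x side, stop 2.4 rad. Hollow box 40 (x) by 22 by 29 mm high on the rim, hinged at its rear lower edge; its front wall goes on upward as a thumb plate to 50 mm above the rim. 15 g, free hinge: shut fingertips pushing the plate towards the hinge and upward past about 1.2 rad make it fall open by itself.
- cap_green_hinge (a point): Point on the green cap's hinge line: 15 mm along +x of the tube from the slot's axis, at the rim (70 mm above the tube's origin). Its axes turn with the cap.
- cap_red (a joint): Hinge of the similar red cap on another tube of the rack, 0 shut; to be kept shut.
- cap_yellow (a joint): Hinge of the similar yellow cap on the third tube of the rack, 0 shut; to be kept shut.
- slide: Loose aluminium slide with an orange band 60 to 64 mm from its lower end: a flat bar 22 mm wide (x), 5 mm thick (y), 88 mm long (z). About 40 g. Origin at the centre of its lower end, z to the upper end. It starts standing in the green tube, axes nearly as the tube's. The top 24 mm can be gripped across the 5 mm.
- slide_foot (a point): Point on the slide's axis in the middle of its lower half, 22 mm from the lower end; this point goes over the middle of the stage face. Axes as the slide's.
- stage: Fixed grey base 100 x 90 x 16 mm with two cheeks carrying a leaning dark backing plate 46 mm wide. Origin under its centre on the bench, z up; the brass face looks to its +x side (away from the robot at yaw 0). Random place and yaw. Pivot 40 mm above the origin; its friction holds against gentle pressing.
- stage_tilt (a joint): Lean of the stage's backing plate and brass face from upright, top backwards to the base's -x side, 0.2 to 0.6 rad, different each time; stays as set.
- stage_face (a joint): How far the sprung brass face is sunk along its own normal: 0 out, 0.010 m at its stop. Spring 0.8 N/mm with 1.6 N of preload. Sinking about 4 to 5 mm (some 5 N) is right.
- face_mid (a point): Middle of the brass face's surface: flat, 36 mm wide (y), 44 mm long up the slope (z), 60 mm up the slope from the pivot and 14 mm in front of it. x is the outward normal, z points up the slope; moves with the face. Nothing stands in front of it; the backing plate reaches 2 mm above its upper edge.
- hammer: Bystander: hammer with a wooden handle, 260 mm long, lying on the bench; origin at its underside near the middle.
- offcut: Bystander: bent aluminium offcut, an L of 50 x 70 mm with a 34 mm high flange; origin under its centre.
- tin: Bystander: small red tin, 56 mm in diameter, 75 mm high; origin under its centre.
Things that resemble listed ones, but are neither listed nor needed, are in the scene too. Of the things like the stage, leave any that is blue; of the rest the larger one is meant.

How it is judged:
By the outcome, as a careful person would: the job done as asked, in the order asked, and still so for the second after the job is handed in, while the arm keeps its last pose, push and grip.
It also fails if it takes over 46 s, if anything falls off the work surface, if the arm or the gripper's body presses on something with over 40 N, if the wrist force passes 120 N, or if a joint passes its speed limit or range.

## Working session

There is one attempt and no reset: what is moved stays moved. The work goes in short steps, Python scripts to look and compute and a shell command to move; the robot and the scene stay as the last step left them, time stands still between calls to the robot, and variables do not carry over. Pictures are saved under pics/ and viewed, at most 10 in all, crops included, and the job is handed in when it is done.

```bash
ls; mkdir -p pics; cat > h.py <<'E'
import numpy as np, cv2
from scipy.spatial.transform import Rotation as R
from station import ctrl, optics
def cam(n):
    p=optics.camera_params(n); o=ctrl.get_obs()
    if n=='wrist':
        T=np.eye(4);T[:3,:3]=R.from_rotvec(o['tool_rot']).as_matrix();T[:3,3]=o['tool_pos'];E=T@np.array(p['tool_from_camera'])
    else: E=np.array(p['extrinsics'])
    im,d=optics.get_image(n)
    return im,d,np.array(p['mtx']),E
def cloud(d,K,E):
    v,u=np.mgrid[:d.shape[0],:d.shape[1]]
    P=np.stack([(u-K[0,2])/K[0,0]*d,(v-K[1,2])/K[1,1]*d,d],-1)
    return P@E[:3,:3].T+E[:3,3]
E
python3 - <<'E'
from h import *
for n in('scene','top'):
    im,d,K,E=cam(n); np.savez(f'pics/{n}.npz',im=im,d=d,K=K,E=E); cv2.imwrite(f'pics/{n}.png',im[:,:,::-1])
    print(n,K.tolist(),E.round(3).tolist(),(d>0).mean())
print(ctrl.get_obs())
E
```

```text
pics
scene [[513.7893524027784, 0.0, 320.53122387492255], [0.0, 513.7893524027784, 208.80870060083964], [0.0, 0.0, 1.0]] [[0.311, 0.646, -0.697, 1.558], [0.95, -0.227, 0.213, -0.342], [-0.021, -0.728, -0.685, 1.025], [0.0, 0.0, 0.0, 1.0]] 0.98840625
top [[395.80465541822497, 0.0, 313.566682812893], [0.0, 395.80465541822497, 200.2274430082415], [0.0, 0.0, 1.0]] [[-0.03, -0.994, 0.104, 0.477], [-0.999, 0.028, -0.023, -0.054], [0.02, -0.104, -0.994, 1.109], [0.0, 0.0, 0.0, 1.0]] 0.9957109375
{'t': 0.1, 'q': array([-1.30201039e+00,  5.33178755e-02,  1.61415883e+00,  2.05685838e-05,
        1.47601418e+00, -1.19009077e-01]), 'dq': array([-0.00247673, -0.00053655, -0.0033093 , -0.00059344,  0.00117161,
       -0.00017056]), 'effort': array([-5.50532077e-04, -3.94900274e+01, -3.71363854e+01, -1.78148089e-04,
        3.90494184e-03, -5.31832370e-06]), 'tool_pos': array([ 0.23619116, -0.5780392 ,  0.23016793]), 'tool_rot': array([-3.08086306e+00, -6.04969151e-01,  1.90902147e-04]), 'contact_force': array([-0.53568694,  0.64468131, -0.44277343]), 'wrist_torque': array([ 0.02633795, -0.00330877, -0.0106633 ]), 'grip_force': 0.0, 'opening': 0.0851537238416303}
```

View pics/scene.png

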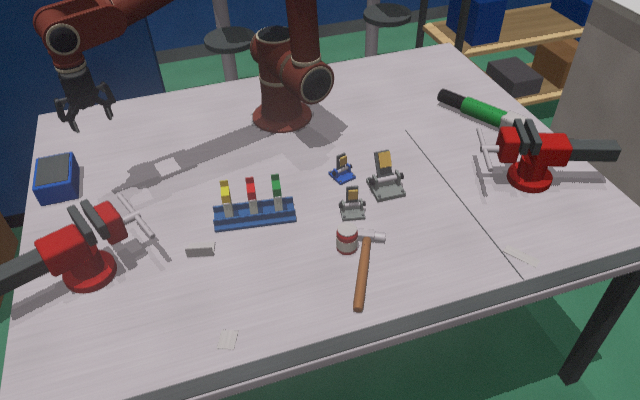

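View pics/top.png

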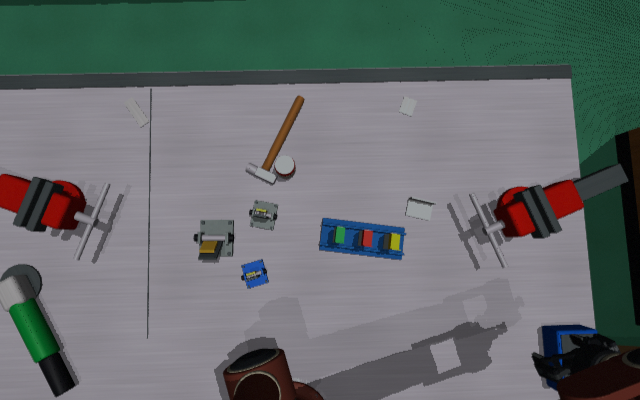

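Top view: green cap at (340,234), with red at (368,238) and yellow at (396,242) as the lookalikes. For the stage there is a large grey one at (211,242), a small grey one at (263,214) and a blue one at (255,273). I choose the large grey one, which is at (385,175) in the scene view.

```bash
python3 - <<'E'
from h import *
for n in('scene','top'):
    z=np.load(f'pics/{n}.npz'); im,d,K,E=z['im'],z['d'],z['K'],z['E']; P=cloud(d,K,E)
    hsv=cv2.cvtColor(im,cv2.COLOR_RGB2HSV); H,S,V=hsv[...,0].astype(int),hsv[...,1],hsv[...,2]
    rb=(slice(170,240),slice(205,305)) if n=='scene' else (slice(210,265),slice(312,412))
    sb=(slice(140,205),slice(362,410)) if n=='scene' else (slice(215,268),slice(190,238))
    def msk(m,b):
        o=np.zeros_like(m);o[b]=m[b];return o
    c={'green':(H>45)&(H<75),'red':((H<8)|(H>172)),'yel':(H>22)&(H<35)}
    for k,m in c.items():
        m=msk(m&(S>120)&(d>0),rb);p=P[m]; p=p[(p[:,2]>.075)&(p[:,2]<.145)]; hi=p[(p[:,2]>.12)]; top=p[(p[:,2]>.1)&(p[:,2]<.117)]
        print(n,k,len(p),p.mean(0).round(4),'hi',len(hi),hi.mean(0).round(4),hi.max(0).round(3),'top',top.mean(0).round(4),top.min(0).round(3),top.max(0).round(3))
    m=msk((H>95)&(H<125)&(S>120)&(d>0),rb);p=P[m];p=p[(p[:,2]<.05)&(p[:,2]>0.003)]
    r=cv2.minAreaRect((p[:,:2]*1000).astype(np.float32));print('rack',r,p[:,2].max())
    m=msk((H>12)&(H<30)&(S>100)&(d>0),sb);p=P[m]
    c0=p.mean(0);u,s,vt=np.linalg.svd(p-c0);
    nn=vt[2]*np.sign(vt[2][2]); res=(p-c0)@nn; q=p[abs(res-np.median(res))<.004]; c0=q.mean(0);u,s,vt=np.linalg.svd(q-c0);nn=vt[2]*np.sign(vt[2][2])
    print('brass',len(p),len(q),c0.round(4),nn.round(3),q.min(0).round(3),q.max(0).round(3),'yaw',np.arctan2(nn[1],nn[0]),'lean',np.arcsin(nn[2]),'rms',s[2]/len(q)**.5)
    m=msk((P[...,2]>.008)&(P[...,2]<.022),sb);p=P[m]
    r=cv2.minAreaRect((p[:,:2]*1000).astype(np.float32));print('base',r,len(p))
    x=cv2.resize(im[(slice(150,240),slice(205,415))] if n=='scene' else im[200:270,185:415],None,fx=3,fy=3,interpolation=cv2.INTER_CUBIC)
    x=x[:, :690]; globals()[n]=x
w=max(scene.shape[1],top.shape[1]);f=lambda x:np.pad(x,((0,0),(0,w-x.shape[1]),(0,0)))
cv2.imwrite('pics/crop.png',np.vstack([f(scene),f(top)])[:,:,::-1])
E
```

```text
<stdin>:12: RuntimeWarning: Mean of empty slice.
  ret = um.true_divide(
Traceback (most recent call last):
ValueError: zero-size array to reduction operation maximum which has no identity
```

```bash
cat > m.py <<'E'
from h import *
np.set_printoptions(suppress=True)
for n in('scene','top'):
    z=np.load(f'pics/{n}.npz'); im,d,K,E=z['im'],z['d'],z['K'],z['E']; P=cloud(d,K,E)
    hsv=cv2.cvtColor(im,cv2.COLOR_RGB2HSV); H,S,V=hsv[...,0].astype(int),hsv[...,1],hsv[...,2]
    rb=(slice(170,240),slice(205,305)) if n=='scene' else (slice(210,265),slice(312,412))
    sb=(slice(140,205),slice(362,410)) if n=='scene' else (slice(215,268),slice(190,238))
    def msk(m,b):
        o=np.zeros_like(m);o[b]=m[b];return o
    print(n,'bench z',np.median(P[280:300,200:400,2]) if n=='scene' else np.median(P[120:150,330:400,2]))
    c={'green':(H>45)&(H<75),'red':((H<8)|(H>172)),'yel':(H>22)&(H<35)}
    for k,m in c.items():
        m=msk(m&(S>120)&(d>0),rb);p=P[m];print(k,len(p),np.percentile(p,[2,25,50,75,98],axis=0).round(3).tolist())
        r=np.argwhere(m);print('  px',r.min(0),r.max(0))
    m=msk((H>95)&(H<125)&(S>120)&(d>0),rb);p=P[m];p=p[(p[:,2]<.05)&(p[:,2]>0.003)]
    r=cv2.minAreaRect((p[:,:2]*1000).astype(np.float32));print('rack',r,np.percentile(p[:,2],[10,50,90]))
    m=msk((H>12)&(H<30)&(S>100)&(d>0),sb);p=P[m];print('brass px',np.argwhere(m).min(0),np.argwhere(m).max(0))
    c0=p.mean(0);u,s,vt=np.linalg.svd(p-c0);
    nn=vt[2]*np.sign(vt[2][2]); res=(p-c0)@nn; q=p[abs(res-np.median(res))<.004]; c0=q.mean(0);u,s,vt=np.linalg.svd(q-c0);nn=vt[2]*np.sign(vt[2][2])
    print('brass',len(p),len(q),c0.round(4),nn.round(3),q.min(0).round(3),q.max(0).round(3),'yaw',np.arctan2(nn[1],nn[0]),'lean',np.arcsin(nn[2]),'rms',s[2]/len(q)**.5)
    m=msk((P[...,2]>.009)&(P[...,2]<.025),sb);p=P[m]
    r=cv2.minAreaRect((p[:,:2]*1000).astype(np.float32));print('base',r,len(p))
    x=cv2.resize(im[150:240,205:415] if n=='scene' else im[205:275,190:410],None,fx=3,fy=3,interpolation=cv2.INTER_CUBIC)
    globals()[n]=x
w=max(scene.shape[1],top.shape[1]);f=lambda x:np.pad(x,((0,0),(0,w-x.shape[1]),(0,0)))
cv2.imwrite('pics/crop.png',np.vstack([f(scene),f(top)])[:,:,::-1])
E
python3 m.py
```

```text
scene bench z -0.00013425224155094728
green 56 [[0.476, -0.153, 0.107], [0.486, -0.148, 0.11], [0.494, -0.143, 0.111], [0.504, -0.139, 0.113], [0.509, -0.133, 0.115]]
  px [180 272] [188 279]
red 156 [[0.46, -0.223, 0.085], [0.466, -0.217, 0.106], [0.486, -0.212, 0.11], [0.499, -0.207, 0.113], [0.505, -0.201, 0.126]]
  px [178 246] [199 255]
yel 95 [[0.451, -0.293, 0.101], [0.46, -0.286, 0.109], [0.473, -0.281, 0.11], [0.483, -0.276, 0.112], [0.492, -0.271, 0.128]]
  px [181 221] [200 229]
rack ((490.62371826171875, -213.78753662109375), (228.24127197265625, 77.11669921875), 80.4653091430664) [0.00897059 0.01207783 0.03156518]
brass px [151 378] [167 390]
brass 176 144 [0.4746 0.1883 0.098 ] [0.869 0.03  0.493] [0.462 0.17  0.077] [0.487 0.206 0.118] yaw 0.03443318863197536 lean 0.5160979952016523 rms 0.002090716449106331
base ((498.9696350097656, 188.79660034179688), (91.47762298583984, 105.05323028564453), 87.8198013305664) 479
top bench z 0.00022434804777682338
green 139 [[0.474, -0.151, 0.1], [0.482, -0.144, 0.109], [0.491, -0.138, 0.111], [0.501, -0.133, 0.112], [0.511, -0.128, 0.135]]
  px [227 334] [242 344]
red 157 [[0.464, -0.221, 0.085], [0.472, -0.214, 0.109], [0.482, -0.207, 0.111], [0.492, -0.201, 0.112], [0.499, -0.196, 0.125]]
  px [230 361] [246 372]
yel 166 [[0.453, -0.29, 0.084], [0.462, -0.282, 0.108], [0.471, -0.274, 0.11], [0.482, -0.269, 0.112], [0.49, -0.265, 0.127]]
  px [234 388] [249 399]
rack ((481.7474670410156, -209.1007080078125), (229.5478057861328, 88.38068389892578), 81.36141967773438) [0.00956131 0.01247584 0.03372386]
brass px [241 199] [252 217]
brass 184 158 [0.4739 0.192  0.1001] [ 0.847 -0.034  0.531] [0.461 0.175 0.075] [0.487 0.211 0.121] yaw -0.039598780791477085 lean 0.5596328491136755 rms 0.0011555522502322516
base ((494.6972961425781, 191.5794219970703), (90.77920532226562, 98.53575897216797), 88.27421569824219) 659
```

View pics/crop.png

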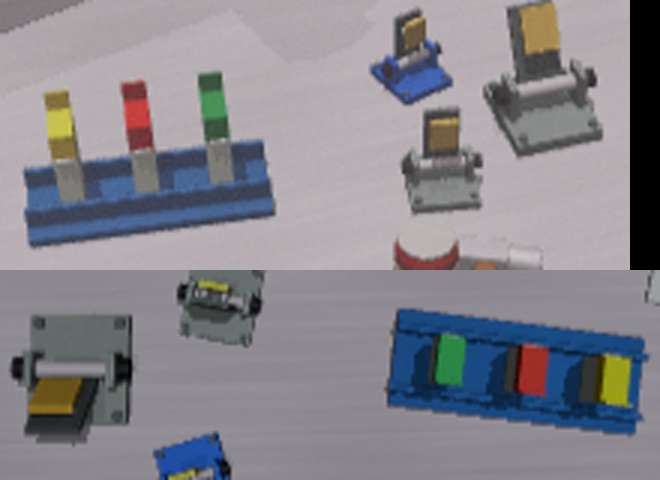

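The crop shows the green tube at the +y end of the rack with its thumb plate on the robot's side, so the hinge is on +x. The large grey stage has its face towards +x and leans about 0.55 rad. I'll move over the rack now.

```bash
python3 -m handwheel '[{"tz":-30},{"tx":29,"ty":-27.5,"tz":-4},{"tx":29,"ty":-27.5,"tz":-4},{"tx":29,"ty":-27.5,"tz":-4},{"tx":29,"ty":-27.5,"tz":-4},{"tx":29,"ty":-27.5,"tz":-4},{"tx":29,"ty":-27.5,"tz":-4},{"tx":29,"ty":-27.5},{"tx":29,"ty":-27.5},{"tx":29,"ty":-27.5},{"tx":29,"ty":-27.5},{"tx":29,"ty":-27.5}]' 0 30
python3 -m handwheel '[{"roll":-0.115},{"roll":-0.115},{"roll":-0.115},{"roll":-0.115},{"roll":-0.115},{"roll":-0.115},{"roll":-0.115},{"roll":-0.115},{"roll":-0.115},{},{}]'
python3 -c "
from h import *
im,d,K,E=cam('wrist');np.savez('pics/w1.npz',im=im,d=d,K=K,E=E);cv2.imwrite('pics/w1.png',im[:,:,::-1])
print(K[0],np.array(optics.camera_params('wrist')['tool_from_camera']).round(3).tolist(),ctrl.get_obs()['q'].round(3))"
```

```text
[320.44991054   0.         319.26646486] [[0.001, -0.962, -0.273, 0.069], [1.0, 0.0, 0.001, 0.001], [-0.001, -0.273, 0.962, -0.142], [0.0, 0.0, 0.0, 1.0]] [-1.302  0.053  1.614  0.     1.476 -0.119]$[0]: bad value
$[0]: bad value
```

View pics/w1.png

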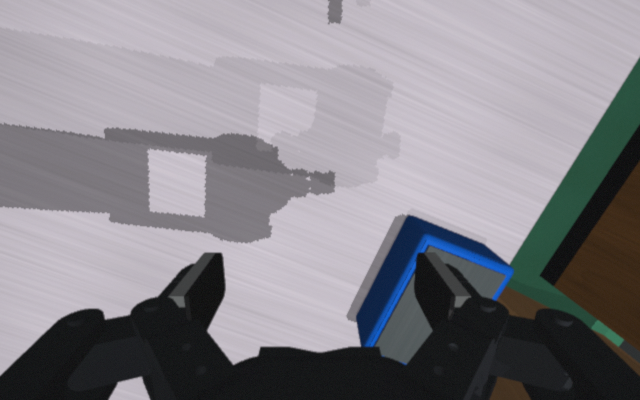

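Picture 4 shows only the fingers and a blue box at (430,280): the arm hasn't moved because the rows were refused. They probably need all four keys.

```bash
python3 -m handwheel '[{"tx":0,"ty":0,"tz":-30,"roll":0},{"tx":29,"ty":-27.5,"tz":-4,"roll":0},{"tx":29,"ty":-27.5,"tz":-4,"roll":0},{"tx":29,"ty":-27.5,"tz":-4,"roll":0},{"tx":29,"ty":-27.5,"tz":-4,"roll":0},{"tx":29,"ty":-27.5,"tz":-4,"roll":0},{"tx":29,"ty":-27.5,"tz":-4,"roll":0},{"tx":29,"ty":-27.5,"tz":0,"roll":0},{"tx":29,"ty":-27.5,"tz":0,"roll":0},{"tx":29,"ty":-27.5,"tz":0,"roll":0},{"tx":29,"ty":-27.5,"tz":0,"roll":0},{"tx":29,"ty":-27.5,"tz":0,"roll":0}]' 0 30
```

```text
t: 1.15
tool_pos: [0.4174, -0.176, 0.2851]
tool_rot: [3.083, 0.605, 0.0]
contact_force: [1.2, -0.4, -0.3]
opening: -0.0003
grip_force: 0.0
```

```bash
python3 -m handwheel '[{"tx":15,"ty":-37,"tz":0,"roll":0},{"tx":0,"ty":0,"tz":0,"roll":-0.115},{"tx":0,"ty":0,"tz":0,"roll":-0.115},{"tx":0,"ty":0,"tz":0,"roll":-0.115},{"tx":0,"ty":0,"tz":0,"roll":-0.115},{"tx":0,"ty":0,"tz":0,"roll":-0.115},{"tx":0,"ty":0,"tz":0,"roll":-0.115},{"tx":0,"ty":0,"tz":0,"roll":-0.115},{"tx":0,"ty":0,"tz":0,"roll":-0.115},{"tx":0,"ty":0,"tz":0,"roll":-0.115},{"tx":0,"ty":0,"tz":0,"roll":0},{"tx":0,"ty":0,"tz":0,"roll":0}]'
cat > w.py <<'E'
from h import *
import sys
n=sys.argv[1]
im,d,K,E=cam('wrist');np.savez(f'pics/{n}.npz',im=im,d=d,K=K,E=E);cv2.imwrite(f'pics/{n}.png',im[:,:,::-1])
P=cloud(d,K,E);hsv=cv2.cvtColor(im,cv2.COLOR_RGB2HSV);H,S=hsv[...,0],hsv[...,1]
m=(H>45)&(H<75)&(S>110)&(P[...,2]>.07)
p=P[m];print(len(p));
for lo,hi in((.105,.117),(.124,.14)):
    q=p[(p[:,2]>lo)&(p[:,2]<hi)];
    if len(q)>5: print(lo,len(q),cv2.minAreaRect((q[:,:2]*1000).astype(np.float32)),np.median(q,0).round(4))
o=ctrl.get_obs();M=R.from_rotvec(o['tool_rot']).as_matrix();print('tool',o['tool_pos'].round(4),'a',np.arctan2(M[1,0],M[0,0]).round(4),M[:,2].round(4),o['q'].round(3),o['t'])
E
python3 w.py w2
```

```text
t: 2.15
tool_pos: [0.417, -0.1379, 0.285]
tool_rot: [-2.382, -2.047, 0.0]
contact_force: [0.6, -0.3, 1.4]
opening: -0.0002
grip_force: 0.0
1030
0.105 789 ((492.33062744140625, -140.9883575439453), (22.241779327392578, 39.50681686401367), 81.23690032958984) [ 0.4941 -0.1403  0.1107]
0.124 89 ((473.76617431640625, -137.8007354736328), (21.260879516601562, 2.6444244384765625), 80.81929016113281) [ 0.4736 -0.137   0.1306]
tool [ 0.4171 -0.1379  0.2851] a 1.4201 [-3.e-04  2.e-04 -1.e+00] [-0.489 -0.44   1.951  0.     1.631 -0.338] 2.2
```

View pics/w2.png

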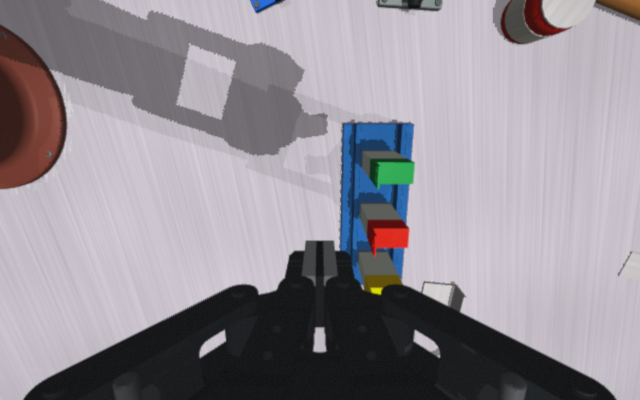

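Picture 5 shows the green cap at (395,170) and red at (390,235), with the closed fingers in front of the rack. The cap rectangle measures 22.2 x 39.5 mm, yaw about -0.157, so the slot axis is at about (0.4972, -0.1418). Next I flick it open.

```bash
python3 -m handwheel '[{"tx":2,"ty":6,"tz":33,"roll":0.006},{"tx":2,"ty":6,"tz":33,"roll":0},{"tx":2,"ty":6,"tz":33,"roll":0},{"tx":2,"ty":6,"tz":33,"roll":0},{"tx":0.5,"ty":6,"tz":35,"roll":0},{"tx":0,"ty":0,"tz":0,"roll":0},{"tx":0,"ty":0,"tz":0,"roll":0}]'
python3 -m handwheel '[{"tx":0,"ty":7.5,"tz":-0.5,"roll":0},{"tx":0,"ty":7.5,"tz":-0.5,"roll":0},{"tx":0,"ty":7.5,"tz":-1,"roll":0},{"tx":0,"ty":7.5,"tz":-1,"roll":0},{"tx":0,"ty":7.5,"tz":-1,"roll":0},{"tx":0,"ty":7.5,"tz":-1,"roll":0},{"tx":0,"ty":7.5,"tz":-1,"roll":0},{"tx":0,"ty":7.5,"tz":-1,"roll":0},{"tx":0,"ty":7.5,"tz":-1,"roll":0},{"tx":0,"ty":7.5,"tz":-1,"roll":0},{"tx":0,"ty":7,"tz":-1,"roll":0}]'
python3 -m handwheel '[{"tx":0,"ty":0,"tz":0,"roll":0},{"tx":0,"ty":0,"tz":-25,"roll":0},{"tx":0,"ty":-5,"tz":-30,"roll":0},{"tx":0,"ty":-10,"tz":-30,"roll":0},{"tx":0,"ty":-10,"tz":-20,"roll":0},{"tx":0,"ty":-10,"tz":0,"roll":0},{"tx":0,"ty":-20,"tz":0,"roll":0},{"tx":-10,"ty":-10,"tz":0,"roll":0},{"tx":0,"ty":0,"tz":0,"roll":0},{"tx":0,"ty":0,"tz":0,"roll":0}]'
python3 w.py w3
```

```text
t: 2.78
tool_pos: [0.4466, -0.1334, 0.1164]
tool_rot: [-2.383, -2.039, 0.004]
contact_force: [0.3, -0.5, 0.3]
opening: -0.0003
grip_force: 0.0
t: 3.7
tool_pos: [0.5297, -0.1468, 0.1281]
tool_rot: [-2.385, -2.044, 0.0]
contact_force: [0.6, 0.0, 0.0]
opening: -0.0
grip_force: 0.0
t: 4.53
tool_pos: [0.4631, -0.1466, 0.233]
tool_rot: [-2.387, -2.043, -0.0]
contact_force: [-0.1, 0.0, 0.1]
opening: -0.0003
grip_force: 0.0
1406
0.105 141 ((541.0944213867188, -148.4127197265625), (22.07787322998047, 9.521636962890625), 85.10098266601562) [ 0.5417 -0.148   0.1073]
tool [ 0.4634 -0.1466  0.233 ] a 1.4163 [-0.e+00  4.e-04 -1.e+00] [-0.46  -0.291  1.925  0.     1.508 -0.305] 4.5833
```

View pics/w3.png

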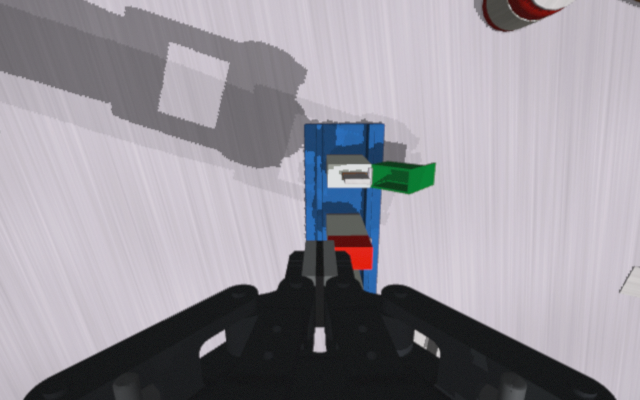

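Picture 6 shows the green cap fallen open at (405,178), the slide's top in the slot at (355,175), and red still shut. Next I measure the slide's top.

```bash
python3 - <<'E'
from h import *
z=np.load('pics/w3.npz');P=cloud(z['d'],z['K'],z['E']);im=z['im']
hsv=cv2.cvtColor(im,cv2.COLOR_RGB2HSV)
R2=np.array([[.9877,-.1564],[.1564,.9877]])
L=(P[...,:2]-[.4972,-.1418])@R2.T*1000
m=(abs(L[...,0])<16)&(abs(L[...,1])<12)&(P[...,2]>.095)&~((hsv[...,0]>45)&(hsv[...,0]<75)&(hsv[...,1]>100))
q=L[m];zz=P[m][:,2];print(len(q),q.min(0),q.max(0),np.median(q,0),np.percentile(zz,[5,50,95]))
r=(abs(L[...,1])<20)&(L[...,0]>-35)&(L[...,0]<16)&(abs(P[...,2]-.082)<.005);q=L[r];print('rim',np.percentile(q,[1,50,99],axis=0))
g=(hsv[...,0]>45)&(hsv[...,0]<75)&(hsv[...,1]>100)&(P[...,2]>.06);q=np.c_[L[g],P[g][:,2]*1000-82];
for x in range(14,56,6):
    s=q[(q[:,0]>x)&(q[:,0]<x+6)];print(x,len(s),s[:,1:].min(0) if len(s) else '',s[:,1:].max(0) if len(s) else '')
t=ctrl.get_obs()['tool_pos'];print('tool',R2@(t[:2]-[.4972,-.1418])*1000,t[2]*1000)
E
```

```text
10593 [-15.99593277 -11.99007527] [15.99393199 10.08734785] [4.08029287 0.67729017] [0.28238895 0.30575423 0.32085745]
rim [[-24.15264819 -10.42395439]
 [ -8.54655256   3.73082117]
 [ 15.65588768  10.97643465]]
14 78 [-10.35661028  -2.79135482] [11.06560137  4.87728676]
20 144 [-10.21941248  -9.68458702] [11.19610281  9.41288976]
26 163 [-10.87408888 -15.93223892] [11.30792246 15.46493916]
32 204 [-10.97754159 -19.47712414] [11.36860497 20.72906439]
38 241 [-10.76740569 -17.36457591] [11.30486009 26.80892434]
44 300 [-10.43259427 -13.00154874] [11.42079233 28.26313106]
50 159 [-10.78011316  -6.8519983 ] [11.4714863  21.22443795]
tool [-32.62400043  -9.98021457] 233.03030001498018
```

```bash
python3 - <<'E'
from h import *
z=np.load('pics/w3.npz');P=cloud(z['d'],z['K'],z['E']);im=z['im']
R2=np.array([[.9877,-.1564],[.1564,.9877]])
L=(P[...,:2]-[.4972,-.1418])@R2.T*1000
m=(abs(L[...,0])<18)&(abs(L[...,1])<12)&(P[...,2]>.101)&(P[...,2]<.111)&(im[...,1]<im[...,0]*1.2+10)
q=L[m];print(len(q),np.percentile(q,[2,50,98],axis=0),cv2.minAreaRect(q.astype(np.float32)),np.median(P[m][:,2]))
E
```

```text
173 [[-10.1232331   -2.18047988]
 [  0.1887703    0.51351396]
 [ 10.70330084   2.59352993]] ((0.6571292877197266, 0.21593666076660156), (4.916629791259766, 21.736164093017578), 89.98204803466797) 0.10555765730798611
```

```bash
python3 -m handwheel '[{"tx":5,"ty":16.5,"tz":0,"roll":0},{"tx":5.2,"ty":16.5,"tz":0,"roll":0},{"tx":0,"ty":0,"tz":30,"roll":0},{"tx":0,"ty":0,"tz":30,"roll":0},{"tx":0,"ty":0,"tz":30,"roll":0},{"tx":0,"ty":0,"tz":15,"roll":0},{"tx":0,"ty":0,"tz":0,"roll":0},{"tx":0,"ty":0,"tz":0,"roll":0}]' 32
python3 w.py w4; python3 - <<'E'
from h import *
z=np.load('pics/w4.npz');cv2.imwrite('pics/w4c.png',cv2.resize(z['im'][100:400,120:520][:,:,::-1],None,fx=2,fy=2))
E
```

```text
t: 5.25
tool_pos: [0.4973, -0.1411, 0.1272]
tool_rot: [-2.384, -2.043, 0.002]
contact_force: [0.5, -0.3, 0.2]
opening: 0.0319
grip_force: 0.0
3588
0.105 341 ((541.2623291015625, -148.5195770263672), (22.468042373657227, 8.695976257324219), 81.65599822998047) [ 0.5419 -0.1475  0.1074]
0.124 19 ((521.5706787109375, -138.18849182128906), (0.7604107856750488, 13.771288871765137), 80.49891662597656) [ 0.5264 -0.139   0.1353]
tool [ 0.4983 -0.1416  0.129 ] a 1.4171 [ 6.e-04 -1.e-04 -1.e+00] [-0.421 -0.119  1.956  0.     1.304 -0.267] 5.3
```

View pics/w4c.png

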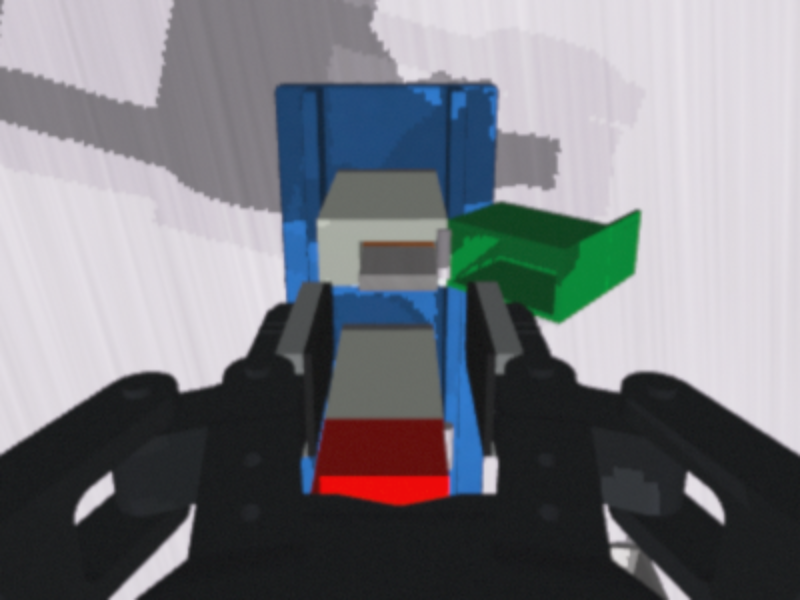

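Picture 7 shows the slide at (400,265), centred between the open fingers. The open cap is to the right at (545,260), clear of the fingers. Next I descend, close and lift.

```bash
python3 -m handwheel '[{"tx":0,"ty":0,"tz":12,"roll":0},{"tx":0,"ty":0,"tz":12,"roll":0},{"tx":0,"ty":0,"tz":10,"roll":0},{"tx":0,"ty":0,"tz":4,"roll":0},{"tx":0,"ty":0,"tz":0,"roll":0},{"tx":0,"ty":0,"tz":0,"roll":0}]'
python3 -m handwheel '[{"tx":0,"ty":0,"tz":0,"roll":0},{"tx":0,"ty":0,"tz":0,"roll":0},{"tx":0,"ty":0,"tz":0,"roll":0},{"tx":0,"ty":0,"tz":0,"roll":0},{"tx":0,"ty":0,"tz":0,"roll":0},{"tx":0,"ty":0,"tz":0,"roll":0}]' 15 30
```

```text
t: 5.8
tool_pos: [0.4973, -0.1415, 0.0898]
tool_rot: [-2.385, -2.043, 0.001]
contact_force: [-0.7, 0.3, 0.6]
opening: 0.032
grip_force: 0.0
t: 6.3
tool_pos: [0.4978, -0.1418, 0.0907]
tool_rot: [2.385, 2.043, 0.001]
contact_force: [0.1, -0.5, 1.2]
opening: 0.0208
grip_force: 29.9
```

```bash
python3 -m handwheel '[{"tx":0,"ty":0,"tz":-6,"roll":0},{"tx":0,"ty":0,"tz":-10,"roll":0},{"tx":0,"ty":0,"tz":-12,"roll":0},{"tx":0,"ty":0,"tz":-15,"roll":0},{"tx":0,"ty":0,"tz":-17,"roll":0},{"tx":0,"ty":0,"tz":-20,"roll":0},{"tx":0,"ty":0,"tz":-20,"roll":0},{"tx":0,"ty":0,"tz":-20,"roll":0},{"tx":0,"ty":0,"tz":-20,"roll":0},{"tx":0,"ty":0,"tz":-15,"roll":0},{"tx":0,"ty":0,"tz":0,"roll":0},{"tx":0,"ty":0,"tz":0,"roll":0}]'
python3 w.py w5
```

```text
t: 7.3
tool_pos: [0.4982, -0.1419, 0.2473]
tool_rot: [2.383, 2.042, 0.002]
contact_force: [-0.0, 0.0, -1.0]
opening: 0.0208
grip_force: 29.8
1308
0.105 136 ((541.1008911132812, -148.50732421875), (22.251192092895508, 9.369105339050293), 80.50370788574219) [ 0.5423 -0.1481  0.107 ]
tool [ 0.4975 -0.1416  0.2456] a 1.4168 [ 5.e-04 -2.e-04 -1.e+00] [-0.421 -0.217  1.844  0.     1.515 -0.267] 7.35
```

View pics/w5.png

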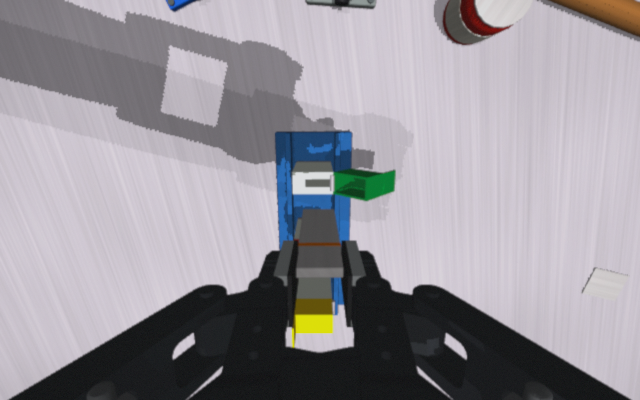

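Picture 8 shows the slide held between the fingers at (320,240) with its orange band at (320,243). The slot is empty, and red and yellow are shut. Next I carry it beside the stage and measure the face.

```bash
python3 -m handwheel '[{"tx":20,"ty":2,"tz":0,"roll":0},{"tx":34,"ty":2,"tz":0,"roll":0},{"tx":34,"ty":2,"tz":0,"roll":0},{"tx":34,"ty":2,"tz":0,"roll":0},{"tx":34,"ty":2,"tz":0,"roll":0},{"tx":34,"ty":2,"tz":0,"roll":0},{"tx":34,"ty":0,"tz":0,"roll":0},{"tx":34,"ty":0,"tz":0,"roll":0},{"tx":17,"ty":0,"tz":0,"roll":0},{"tx":0,"ty":0,"tz":0,"roll":0}]'
python3 -m handwheel '[{"tx":0,"ty":0,"tz":0,"roll":0.121},{"tx":0,"ty":0,"tz":0,"roll":0.121},{"tx":0,"ty":0,"tz":0,"roll":0.121},{"tx":0,"ty":0,"tz":0,"roll":0.121},{"tx":0,"ty":0,"tz":0,"roll":0.121},{"tx":0,"ty":0,"tz":0,"roll":0.121},{"tx":0,"ty":0,"tz":0,"roll":0.121},{"tx":0,"ty":0,"tz":0,"roll":0.121},{"tx":0,"ty":0,"tz":0,"roll":0.121},{"tx":0,"ty":0,"tz":0,"roll":0.121},{"tx":0,"ty":0,"tz":0,"roll":0.121},{"tx":0,"ty":0,"tz":0,"roll":0.121}]' - 22
python3 -m handwheel '[{"tx":0,"ty":0,"tz":0,"roll":0},{"tx":0,"ty":0,"tz":0,"roll":0}]'
cat > s.py <<'E'
from h import *
import sys
n=sys.argv[1]
im,d,K,E=cam('wrist');np.savez(f'pics/{n}.npz',im=im,d=d,K=K,E=E);cv2.imwrite(f'pics/{n}.png',im[:,:,::-1])
P=cloud(d,K,E);hsv=cv2.cvtColor(im,cv2.COLOR_RGB2HSV);H,S=hsv[...,0],hsv[...,1]
m=(H>12)&(H<30)&(S>90)&(d>0)&(abs(P[...,0]-.475)<.035)&(abs(P[...,1]-.19)<.035)&(P[...,2]>.06)&(P[...,2]<.14)
p=P[m]
for k in range(3):
    c=np.median(p,0);vt=np.linalg.svd(p-c)[2] if len(p)<4000 else np.linalg.svd((p-c)[::3])[2];nn=vt[2]*np.sign(vt[2][2]);r=(p-c)@nn;p=p[abs(r-np.median(r))<.003]
psi=np.arctan2(nn[1],nn[0]);L=np.arcsin(nn[2])
print('brass',len(p),'n',nn.round(4),'yaw',psi.round(4),'lean',L.round(4),'std',r.std().round(5))
c=p.mean(0);h=np.array([-np.sin(psi),np.cos(psi),0]);u=np.cross(nn,h)
ab=np.c_[(p-c)@h,(p-c)@u].astype(np.float32);lo,hi=np.percentile(ab,[.5,99.5],axis=0);print('size',((hi-lo)*1000).round(1),'ctr',(c+h*(lo+hi)[0]/2+u*(lo+hi)[1]/2).round(4),cv2.minAreaRect(ab*1000))
b=(abs(P[...,2]-.016)<.004)&(abs(P[...,0]-.497)<.07)&(abs(P[...,1]-.19)<.07);
print('base',cv2.minAreaRect((P[b][:,:2]*1000).astype(np.float32)))
o=ctrl.get_obs();M=R.from_rotvec(o['tool_rot']).as_matrix();print('tool',o['tool_pos'].round(4),'a',np.arctan2(M[1,0],M[0,0]).round(4),M[:,2].round(4),o['q'].round(3),o['t'],o['grip_force'])
E
python3 s.py w6
```

```text
t: 8.18
tool_pos: [0.5506, 0.1314, 0.2432]
tool_rot: [-2.379, -2.047, 0.003]
contact_force: [-0.1, -0.6, -0.5]
opening: 0.0209
grip_force: 29.8
t: 9.18
tool_pos: [0.5508, 0.1272, 0.2436]
tool_rot: [3.14, -0.066, -0.004]
contact_force: [-0.6, -0.3, 0.3]
opening: 0.0211
grip_force: 29.8
t: 9.35
tool_pos: [0.551, 0.1275, 0.2441]
tool_rot: [3.141, -0.052, -0.003]
contact_force: [-0.4, 0.4, 0.3]
opening: 0.0208
grip_force: 29.8
brass 920 n [ 0.8475 -0.0284  0.5301] yaw -0.0335 lean 0.5587 std 0.00066
size [34.3 43.5] ctr [0.4757 0.1914 0.0983] ((-5.757356643676758, 1.783975601196289), (36.173587799072266, 44.15231704711914), 0.44094958901405334)
base ((496.5111083984375, 190.38560485839844), (90.05258178710938, 99.48186492919922), 87.87539672851562)
tool [0.5511 0.1277 0.2444] a -0.033 [-1.5e-03 -4.0e-04 -1.0e+00] [ 0.096 -0.095  1.736 -0.     1.502  1.7  ] 9.4 29.776837527751923
```

View pics/w6.png

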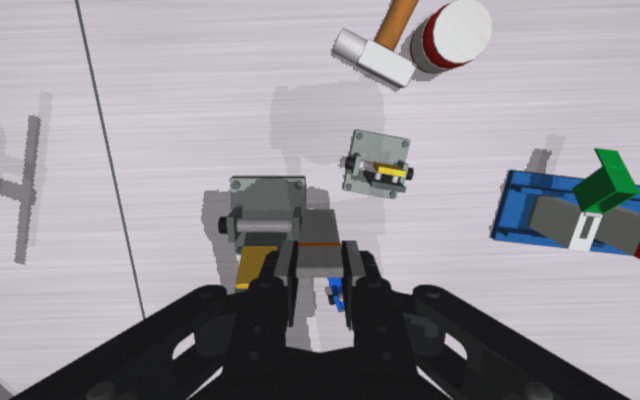

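Picture 9 shows the stage at (265,215) with its brass at (257,265). The slide is clear of it at (320,240) and the hammer and tin are untouched. The face middle is (0.476, 0.191, 0.098), lean 0.558, yaw -0.035. Tool yaw already matches. Next I line up, descend and approach, with a lighter grip so the slide can pivot in the pads.

```bash
python3 -m handwheel '[{"tx":-5,"ty":-20,"tz":0,"roll":0.002},{"tx":-10,"ty":-20.8,"tz":0,"roll":0},{"tx":-10,"ty":-20,"tz":0,"roll":0},{"tx":0,"ty":0,"tz":20,"roll":0},{"tx":0,"ty":0,"tz":25,"roll":0},{"tx":0,"ty":0,"tz":25,"roll":0},{"tx":0,"ty":0,"tz":15,"roll":0},{"tx":0,"ty":0,"tz":7,"roll":0},{"tx":-10,"ty":0,"tz":0,"roll":0},{"tx":-10,"ty":0,"tz":0,"roll":0},{"tx":-6,"ty":0,"tz":0,"roll":0},{"tx":0,"ty":0,"tz":0,"roll":0}]' 15 22
python3 -m handwheel '[{"tx":0,"ty":0,"tz":0,"roll":0},{"tx":0,"ty":0,"tz":0,"roll":0}]'
python3 s.py w7
```

```text
t: 10.4
tool_pos: [0.5023, 0.1913, 0.1549]
tool_rot: [-3.14, 0.057, -0.003]
contact_force: [0.2, -1.1, 0.6]
opening: 0.0209
grip_force: 29.8
t: 10.57
tool_pos: [0.5034, 0.1911, 0.1546]
tool_rot: [-3.141, 0.058, -0.004]
contact_force: [0.9, -0.6, -0.2]
opening: 0.0204
grip_force: 29.8
brass 652 n [ 0.8479 -0.0292  0.5294] yaw -0.0344 lean 0.5579 std 0.00086
size [35.2 43.5] ctr [0.4754 0.1912 0.0984] ((0.6557426452636719, -14.20848274230957), (44.21022415161133, 35.576114654541016), 88.99652099609375)
base ((496.1123352050781, 190.33328247070312), (90.15234375, 99.5058364868164), 87.9381103515625)
tool [0.5034 0.191  0.1543] a -0.0371 [ 1.8e-03  4.0e-04 -1.0e+00] [ 0.224 -0.096  1.89  -0.     1.345  1.832] 10.6167 29.781761169433594
```

```bash
python3 -m handwheel '[{"tx":-4,"ty":0.8,"tz":1,"roll":0},{"tx":-4,"ty":0,"tz":1,"roll":0},{"tx":-3,"ty":0,"tz":0,"roll":0},{"tx":0,"ty":0,"tz":0,"roll":0}]' 16 20
python3 -m handwheel '[{"tx":-3,"ty":0,"tz":0,"roll":0},{"tx":-3,"ty":0,"tz":0,"roll":0},{"tx":-2,"ty":0,"tz":0.5,"roll":0},{"tx":0,"ty":0,"tz":0,"roll":0},{"tx":0,"ty":0,"tz":0,"roll":0}]'
python3 -c "
from h import *
f=[]
for i in range(4):
    cam('wrist');f.append(ctrl.get_obs()['contact_force'])
print(np.mean(f,0),ctrl.get_obs()['tool_pos'])"
```

```text
t: 10.95
tool_pos: [0.4911, 0.1905, 0.1509]
tool_rot: [3.141, -0.058, -0.001]
contact_force: [0.8, 0.4, -0.7]
opening: 0.0207
grip_force: 29.8
t: 11.37
tool_pos: [0.4842, 0.1909, 0.1511]
tool_rot: [-3.141, 0.058, -0.002]
contact_force: [1.9, -0.1, -0.7]
opening: 0.0208
grip_force: 29.8
[ 1.97860605 -0.32441235 -0.45558419] [0.48409144 0.19085632 0.15098238]
```

```bash
cat > f.py <<'E'
from h import *
psi,L=-.035,.558; e=np.array([np.cos(psi),np.sin(psi),0]);h=np.array([-np.sin(psi),np.cos(psi),0]);zz=np.array([0,0,1.])
n=np.cos(L)*e+np.sin(L)*zz;u=-np.sin(L)*e+np.cos(L)*zz;M=np.array([.4757,.1912,.0984])
F=[];D=[]
for i in range(4):
    im,d,K,E=cam('wrist');D.append(d);F.append(ctrl.get_obs()['contact_force'])
d=np.median(D,0);P=cloud(d,K,E);hsv=cv2.cvtColor(im,cv2.COLOR_RGB2HSV);H,S=hsv[...,0],hsv[...,1]
Q=(P-M)@np.c_[n,h,u]*1000
br=(H>12)&(H<30)&(S>90)&(abs(Q[...,1])<18.5)&(abs(Q[...,2])<22)&(Q[...,0]>-13)&(Q[...,0]<4)
q=Q[br];A=np.c_[np.ones(len(q)),q[:,1:]];w=np.linalg.lstsq(A,q[:,0],rcond=None)[0]
print('brass',len(q),'mean offset',np.median(q[:,0]).round(2),'fit',w.round(3),'u range',np.percentile(q[:,2],[2,98]).round(1))
o=ctrl.get_obs();tz=o['tool_pos'][2]
X=np.c_[((P-M)@e).ravel(),((P-M)@h).ravel(),P[...,2].ravel()-M[2]]*1000
te=(o['tool_pos']-M)@e*1000
k=(abs(X[:,1])<9)&(X[:,2]>-30)&(X[:,2]<(tz-M[2])*1000-4)&((Q[...,0].ravel())>2)&(abs(X[:,0]-te)<70)
k&=~br.ravel()&(S.ravel()<110)
s=X[k]
for i in range(4):
    A=np.c_[np.ones(len(s)),s[:,1:]];c=np.linalg.lstsq(A,s[:,0],rcond=None)[0];r=s[:,0]-A@c;s=s[abs(r)<max(1.2,1.5*np.std(r))]
print('slide pts',len(s),'lean',np.arctan(-c[2]).round(4),'twist',c[1].round(4),'h',np.percentile(s[:,1],[1,99]).round(1),'z',np.percentile(s[:,2],[1,99]).round(1),'rms',r.std().round(2))
l=np.arctan(-c[2]);nf=np.array([np.cos(l),np.sin(l)]);uf=np.array([-np.sin(l),np.cos(l)])
low=s[s[:,2]<np.percentile(s[:,2],1)].mean(0)
print('lowest front pt in face frame n,u:',(low[0]*np.cos(L)+low[2]*np.sin(L)).round(1),(-low[0]*np.sin(L)+low[2]*np.cos(L)).round(1))
print('force',np.mean(F,0).round(2),'n-comp',(np.mean(F,0)@n).round(2),'tool e,h,z',te.round(1),((o['tool_pos']-M)@h*1000).round(1),(tz*1000).round(1),'t',o['t'],o['grip_force'],o['opening'])
x=im[150:330,180:460];cv2.imwrite('pics/f.png',cv2.resize(x[:,:,::-1],None,fx=2.8,fy=2.8))
E
python3 f.py
```

```text
brass 482 mean offset -0.69 fit [-0.673 -0.003  0.001] u range [-21.6   3.2]
slide pts 1303 lean 0.0556 twist -0.0004 h [-8.8  8.8] z [-18.7  48. ] rms 0.14
lowest front pt in face frame n,u: 3.5 -24.5
force [ 1.9  -0.86 -0.22] n-comp 1.52 tool e,h,z 8.3 -0.1 150.9 t 11.7667 29.77024108171463 0.02065944456975664
```

View pics/f.png

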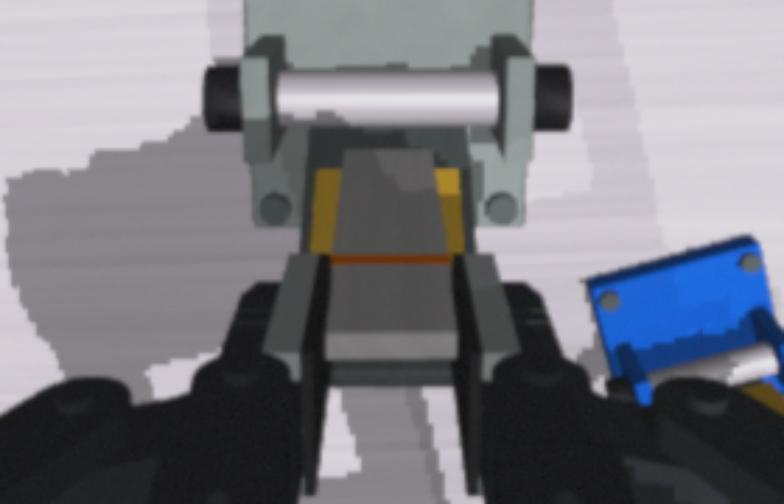

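Picture 10 shows the slide centred on the brass, its lower end on the face at about (388,150). It is already pivoting in the pads (lean 0.056, sink 0.7 mm). I'll follow the arc.

```bash
python3 -m handwheel '[{"tx":-3.3,"ty":0,"tz":0.3,"roll":0},{"tx":-3.3,"ty":0,"tz":0.4,"roll":0},{"tx":-3.3,"ty":0,"tz":0.5,"roll":0},{"tx":-3.3,"ty":0,"tz":0.7,"roll":0},{"tx":-3.4,"ty":0,"tz":0.8,"roll":0},{"tx":-3.4,"ty":0,"tz":1,"roll":0},{"tx":0,"ty":0,"tz":0,"roll":0},{"tx":0,"ty":0,"tz":0,"roll":0}]'
python3 f.py
```

```text
t: 12.43
tool_pos: [0.4636, 0.1916, 0.1472]
tool_rot: [-3.141, 0.058, -0.0]
contact_force: [2.8, 0.1, 1.3]
opening: 0.0208
grip_force: 30.2
brass 1013 mean offset -1.52 fit [-1.572 -0.    -0.01 ] u range [-20.8  21.5]
slide pts 1858 lean 0.2865 twist -0.0008 h [-8.8  8.8] z [-19.3  44.3] rms 0.2
lowest front pt in face frame n,u: 2.8 -24.8
force [2.02 0.26 1.24] n-comp 2.37 tool e,h,z -11.8 -0.0 147.1 t 12.6333 30.217419862747192 0.020928264567997085
```

```bash
python3 -m handwheel '[{"tx":-3.3,"ty":0,"tz":0.8,"roll":0},{"tx":-3.3,"ty":0,"tz":1,"roll":0},{"tx":-3.3,"ty":0,"tz":1.2,"roll":0},{"tx":-3.3,"ty":0,"tz":1.4,"roll":0},{"tx":-3.3,"ty":0,"tz":1.5,"roll":0},{"tx":-3.3,"ty":0,"tz":1.7,"roll":0},{"tx":0,"ty":0,"tz":0,"roll":0},{"tx":0,"ty":0,"tz":0,"roll":0}]'
python3 f.py
```

```text
t: 13.3
tool_pos: [0.4437, 0.1923, 0.1394]
tool_rot: [3.141, -0.058, -0.0]
contact_force: [1.5, 0.1, 0.7]
opening: 0.0208
grip_force: 30.8
brass 1318 mean offset -1.28 fit [-1.481 -0.004 -0.047] u range [-20.4  21.7]
slide pts 2462 lean 0.5405 twist -0.0012 h [-8.8  8.8] z [-17.8  36.9] rms 0.28
lowest front pt in face frame n,u: 3.5 -24.0
force [1.25 0.27 1.64] n-comp 1.92 tool e,h,z -31.6 0.0 139.6 t 13.5 30.793585181236267 0.02087916341790624
```

```bash
sed -i "s/^q=Q\[br\].*/q=Q[br\&(abs(Q[...,1])>12.5)\&(abs(Q[...,1])<17)\&(abs(Q[...,2])<19)]\nfor i in range(4):\n    A=np.c_[np.ones(len(q)),q[:,1:]];w=np.linalg.lstsq(A,q[:,0],rcond=None)[0];r=q[:,0]-A@w;q=q[abs(r)<max(.8,1.5*r.std())]\nprint('rms',r.std(),len(q),'left',np.median(q[q[:,1]>0][:,0]),'right',np.median(q[q[:,1]<0][:,0]))/" f.py
python3 -m handwheel '[{"tx":-1,"ty":0,"tz":-0.5,"roll":0},{"tx":-0.8,"ty":0,"tz":0.2,"roll":0},{"tx":-0.8,"ty":0,"tz":0.3,"roll":0},{"tx":-0.8,"ty":0,"tz":0.4,"roll":0},{"tx":0,"ty":0,"tz":0,"roll":0},{"tx":0,"ty":0,"tz":0,"roll":0}]'
python3 f.py
```

```text
t: 14.0
tool_pos: [0.4408, 0.1924, 0.1392]
tool_rot: [3.141, -0.059, 0.001]
contact_force: [3.9, -0.4, 0.5]
opening: 0.0209
grip_force: 30.6
rms 0.2387087078921013 692 left -2.8115365585147742 right -2.7596756453315114
brass 692 mean offset -2.78 fit [-2.783e+00 -1.000e-03  1.000e-03] u range [-18.1  18.3]
slide pts 1986 lean 0.5571 twist 0.0007 h [-8.8  8.8] z [-17.3  36.3] rms 0.22
lowest front pt in face frame n,u: 2.1 -22.4
force [ 4.02  0.   -0.27] n-comp 3.27 tool e,h,z -34.9 -0.0 139.2 t 14.2 30.60289442539215 0.021026980016861152
```

```bash
python3 -m handwheel '[{"tx":-0.5,"ty":0,"tz":0.3,"roll":0},{"tx":-0.5,"ty":0,"tz":0.3,"roll":0},{"tx":-0.4,"ty":0,"tz":0.2,"roll":0},{"tx":0,"ty":0,"tz":0,"roll":0},{"tx":0,"ty":0,"tz":0,"roll":0},{"tx":0,"ty":0,"tz":0,"roll":0}]'
python3 f.py
```

```text
t: 14.7
tool_pos: [0.4395, 0.1925, 0.1384]
tool_rot: [-3.141, 0.058, -0.001]
contact_force: [5.3, -1.0, 0.4]
opening: 0.0211
grip_force: 30.6
rms 0.2549062820398465 686 left -4.133081389194327 right -4.083654527708143
brass 686 mean offset -4.11 fit [-4.108e+00 -1.000e-03  2.000e-03] u range [-17.9  18.2]
  ret = _var(a, axis=axis, dtype=dtype, out=out, ddof=ddof,
  arrmean = um.true_divide(arrmean, div, out=arrmean,
  ret = ret.dtype.type(ret / rcount)
Traceback (most recent call last):
  File "f.py", line 23, in <module>
    print('slide pts',len(s),'lean',np.arctan(-c[2]).round(4),'twist',c[1].round(4),'h',np.percentile(s[:,1],[1,99]).round(1),'z',np.percentile(s[:,2],[1,99]).round(1),'rms',r.std().round(2))
                                                                                        ~~~~~~~~~~~~~^^^^^^^^^^^^^^^
IndexError: index -1 is out of bounds for axis 0 with size 0
```

```bash
sed -i 's/ravel())>2)/ravel())>-2)/' f.py
python3 -m handwheel '[{"tx":-0.3,"ty":0,"tz":0.2,"roll":0},{"tx":0,"ty":0,"tz":0,"roll":0},{"tx":0,"ty":0,"tz":0,"roll":0},{"tx":0,"ty":0,"tz":0,"roll":0},{"tx":0,"ty":0,"tz":0,"roll":0},{"tx":0,"ty":0,"tz":0,"roll":0}]'
python3 f.py; python3 - <<'E'
from h import *
for n in('scene','top'):
    z=np.load(f'pics/{n}.npz');im,d,K,E=cam(n);D=np.abs(im.astype(int)-z['im']).max(2)>50
    P=cloud(z['d'],K,E)
    for k,b in (dict(yel=(170,202,215,233),red=(170,202,242,258),offcut=(240,260,182,218),tin=(220,255,333,360),ham=(230,312,352,388)) if n=='scene' else dict(yel=(228,256,385,404),red=(228,256,358,376),offcut=(195,222,402,437),tin=(153,182,272,298),ham=(92,187,243,306))).items():
        print(n,k,D[b[0]:b[1],b[2]:b[3]].sum())
E
```

```text
t: 15.4
tool_pos: [0.4393, 0.1925, 0.1383]
tool_rot: [-3.141, 0.058, -0.002]
contact_force: [5.6, 0.1, -0.1]
opening: 0.0207
grip_force: 30.6
rms 0.242387627652825 692 left -4.332387876718619 right -4.320624994055412
brass 692 mean offset -4.33 fit [-4.326e+00 -2.000e-03 -0.000e+00] u range [-18.1  18.3]
slide pts 2500 lean 0.5611 twist -0.0021 h [-8.8  8.8] z [-18.2  35.5] rms 0.3
lowest front pt in face frame n,u: 0.6 -22.4
force [ 4.86 -0.42  0.71] n-comp 4.51 tool e,h,z -36.4 0.0 138.3 t 15.6 30.611783266067505 0.02085266595511536
scene yel 0
scene red 0
scene offcut 0
scene tin 0
scene ham 0
top yel 0
top red 0
top offcut 0
top tin 0
top ham 0
```

```bash
python3 -c "
from station import ctrl
print(ctrl.finish_job())"
```

```text
the job is handed in; nothing more can be done
None
```

I opened the green cap, drew out the slide and handed in the job at about 15.6 s. The slide is still gripped and pressed flush on the middle of the brass face, which has sunk about 4.3 mm of its 10 mm; the red and yellow caps, hammer, offcut and tin show no change in the camera images.

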